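Close the column chest's heavy cover on its spring catch

ROBOT

A 7-joint arm with a two-finger parallel gripper is mounted at the origin on the work surface. World frame = base frame: x ahead of the robot, y to its left, z up, the work surface at z = 0. Lengths are in mm, angles in rad, forces in N, time in s.
With the tool pointing down it reaches from about 400 to 875 mm from the base axis. Payload 4.4 kg.
Tool frame: the origin (TCP) lies at the very end of the fingers, on their centre line; the grasp point (between the pads) lies 19 mm behind it; z points along the fingers, y is the line along which they close (so a half turn about z gives the same grasp; the last joint's range is limited). The gripper opens to 85 mm and grips with 20 to 120 N. Pads are 22 mm wide; open, the fingers measure 114 mm over their backs; the gripper's body (76 mm by 85 mm) begins 54 mm behind the grasp point. The pads swing forward as they close: fully open they stand 13 mm farther back than shut.
Start: joints at [-0.066, 0.628, 0.038, 1.517, -0.027, 0.996, -0.02], TCP at [650.014, 0.027, 231.313] pointing down, gripper open.
Joint ranges: [-3.06, 3.06], [-0.37, 2.12], [-1.25, 1.32], [0.18, 2.47], [-1.1, 4.24], [0.23, 1.98], [-2.94, 2.94]. Speed limits (rad/s): [2.57, 2.57, 3.14, 3.14, 3.14, 3.14, 3.14].

INTERFACE

Orientations are given as [roll, pitch, yaw] about the fixed x, y, z axes, in that order (R = Rz(yaw) Ry(pitch) Rx(roll)).
In Python, from cell import ctrl gives the robot as it stands.
- The arm moves only by the tool jog_arm, never from a script. Its argument "plan" is a list of rows, each an object of numbers: "tx", "ty", "tz": the shift along the tool's x, y, z as a fraction of full scale; "wx", "wy", "wz": the turn, a rotation vector about the tool's x, y, z as a fraction of full scale; "claw": the closure, from 0 (fully open) to 1 (shut). In form: [{"tx": .., "ty": .., "tz": .., "wx": .., "wy": .., "wz": .., "claw": ..}, ...]. A call has 1 to 12 rows; each row is the pose to reach, as a shift and turn from the pose commanded when the call began, along the tool's axes at that moment; what a row does not reach only later rows make up. Full scale, the value 1, is 300 mm for a shift and 90 degrees for a turn. A row lasts 1/10 s, in which the tool goes at most 50 mm and 8.59 degrees, less where a joint would pass 70% of its speed; a pose out of reach is approached as far as the arm can. A call with a number of a shift or a turn outside -1 to 1 is refused whole. A call with a gripper value outside its range is refused whole. The fingers move at their own pace and stop on an object; the grip force is fixed at half the most. Time passes only in rows, so rows that repeat a pose let the fingers close. It gives the time, the measured TCP pose, the force, the opening and the grip force at its end, in the units of the state.
- ctrl.read_state(): the state, without advancing time (a new reading comes with each control period).
- ctrl.get_image(name): name is "scene" or "side" or "wrist"; returns a dict with "img" (420x560x3 uint8, red, green, blue), "depth" (420x560 float32, mm along the optical axis (not along the pixel's ray), 0 where there is no reading), "fx", "fy", "cx", "cy" (pixels), "position" and "orientation" of the camera in the world; the wrist camera has in their place "hand_eye" (4x4, takes a point from camera to tool coordinates, whose origin is the TCP and whose axes are the flange's). Camera axes: x right, y down, z forward; pixel columns grow to the right and rows downward; lengths in mm; the calibration is good to about 2 mm. The wrist camera is an equidistant fisheye: a pixel r from the principal point sees the ray r / f radians off the axis. A picture is of the moment at which its call begins: read the wrist's pose just before it.
- ctrl.finish_job(): hands the job in; it is judged then, once.
Trained networks look in a picture, given as the dict that the camera call returned (one of the last four; its "shot" number tells which), for a name from the list of things; names that differ only in an ending like _2 or _b are one class to them, and where a whole thing is asked for, a point or a joint stands for the part that bears it (a point fixed in the world has none). Each returns a list of dicts, best first, with "score" (0 to 1); they miss things now and then, are a little off and sometimes report something else, mostly with a low value. They report only what shows in the picture. A call takes as long as a camera call.
- ctrl.trace(picture, thing): "pixels" (420x560 bool, what is visible of it) and "extent" ([centre column, centre row, width, height] in pixels, round what is visible of it).
The state is a dict: "clock": time; "qpos": joint angles; "qd": joint speeds; "tau": joint torques, N m; "eef_pos": TCP position; "tool_rot": TCP orientation; "force": force on the tool from outside, world axes, zero at the start; "torque": the same for the moment, N m; "width": finger opening in mm; "gripper_force": force on a finger pad.
Only numpy, scipy, OpenCV 4.12 (cv2) and the standard library are available. Lean on these libraries where they do the work, as an engineer would, in place of code of your own. Each camera call takes 0.05 s, during which the arm holds its last target. There are 200 camera calls.

TASK

Close the open cover of the grey column chest: push it down slowly by its outer face without letting it slam, then press its front edge down until it snaps fully shut on its spring catch, pressing firmly but without overloading it. Let go, so that the cover stays shut by itself, and leave the bottle, jar and wrench where they are.

Things in the scene. Friction and masses are not known exactly. Their poses are not given: they have to be found in the camera images.
- stand: Fixed dark steel plate, 250 (x) x 350 (y) x 10 mm, on the bench; origin at the centre of its underside. A fixed grey chest (200 in x, 300 in y, 100 high, open on top, steel column inside) stands centred on it, same yaw, its front to the plate's -x. The chest's screw feet leave a gap of 2 to 26 mm above the plate, different each time and not measured: its rim is 112 to 136 mm above the bench.
- cover (a joint): Opening angle (rad) of the chest's black cover: 0 fully shut, 1.2 nearly upright. Flat plate, 216 mm from hinge to free edge, 310 wide, 14 thick, about 0.85 kg. Shut, its underside lies on the rim and its free edge 16 mm in front of the chest; a 4 mm thick flange hangs 18 mm down along that edge. Slamming: over 0.8 rad/s in the last 0.3 rad before the catch. Overload: over 40 N on the cover.
- hinge_mean (a point): Middle of the cover's hinge line at the mean height of the feet; the real one lies up to 12 mm higher or lower, at the rim, in the plane of the cover's underside. The line runs along y (axes as the plate's); the free edge swings up and towards +x to open. The hinge is stiff (friction about 1.1 N m, damping 1 N m s/rad): the cover stays where it is left; pushing it takes 3 to 8 N near the free edge.
- catch_mean (a point): Spring catch under the middle of the shut cover's free edge, at rim height for the mean feet (real: up to 12 mm off). The last 7 mm of the free edge's travel meet a springy seal and this catch: pressing over it takes about 12 to 20 N near the edge, then the cover snaps down the last 3 mm onto a hard stop and stays. Pressed too little, it stays ajar by several mm.
- bottle: Glass bottle with a blue cap, 72 mm diameter, 170 mm high, standing on the bench; origin at the centre of its underside. Not to be disturbed.
- jar: Small glass jar, 56 mm diameter, 85 mm high, standing on the bench; origin at the centre of its underside. Not to be disturbed.
- wrench: Steel wrench, 150 mm long, lying flat on the bench along its own x; origin under its middle. Not to be disturbed.

How it is judged:
By the outcome, as a careful person would: the job done as asked, in the order asked, and still so for the second after the job is handed in, with the robot touching nothing.
It also fails if it takes over 54 s, if anything falls off the work surface, if the arm or the gripper's body presses on something with over 40 N, if the wrist force passes 120 N, or if a joint passes its speed limit or range.

## Working session

There is one attempt and no reset: what is moved stays moved. The work goes in short steps, Python scripts to look and compute and a tool call to move; the robot and the scene stay as the last step left them, time stands still between calls to the robot, and variables do not carry over. Pictures are saved under pics/ and viewed, at most 10 in all, crops included, and the job is handed in when it is done.

Besides the shell and the picture viewer there is one more tool, called as name(argument=value, ...), one argument or row to a line, values as JSON. jog_arm: Moves the arm, as the interface text tells. Shift numbers are shares of 300 mm and turn numbers shares of 90 degrees, none past 1 either way. Its arguments: {"type":"object","properties":{"plan":{"type":"array"}},"required":["plan"]}

```bash
mkdir -p pics
cat > h.py <<'E'
import numpy as np, cv2
from scipy.spatial.transform import Rotation as R
from cell import ctrl
def cloud(p):
    d=p["depth"]; v,u=np.mgrid[:420,:560]
    c=np.stack([(u-p["cx"])/p["fx"]*d,(v-p["cy"])/p["fy"]*d,d],-1)
    o=np.array(p["orientation"]); M=o if o.shape==(3,3) else R.from_euler('xyz',o).as_matrix()
    return c@M.T+np.array(p["position"])
E
python3 - <<'E'
from h import *
s=ctrl.read_state(); print(s)
ims=[]
for n in("scene","side"):
    p=ctrl.get_image(n); print(n,p["position"],p["orientation"],p["fx"])
    ims.append(p["img"]); W=cloud(p); np.save(n+".npy",W)
    for t in("stand","cover","bottle","jar","wrench"):
        r=ctrl.trace(p,t)
        for q in r[:2]:
            m=q["pixels"]&(p["depth"]>0); X=W[m]
            if len(X): print(t,round(q["score"],2),np.round(q["extent"]),np.percentile(X,[2,50,98],axis=0).round().tolist())
            if q is r[0]: np.save(f"{n}_{t}.npy",X)
    cv2.imwrite(f"pics/{n}0.png",p["img"][:,:,::-1])
E
```

```text
{'clock': 0.0, 'qpos': array([-0.06579701,  0.62932311,  0.03845476,  1.5183691 , -0.02700849,
        0.99629915, -0.01999765]), 'qd': array([ 0.00138431,  0.00026766, -0.00016183,  0.00072399,  0.00013197,
        0.002833  , -0.00154209]), 'tau': array([-1.11932164e-03, -5.63405585e+01,  1.22606792e+00, -1.93450052e+01,
        1.09587883e-02,  1.05136272e-02, -8.84369996e-06]), 'eef_pos': array([6.49376275e+02, 2.20825134e-02, 2.30403891e+02]), 'tool_rot': array([-3.13971243e+00,  2.40865608e-05,  1.57078071e+00]), 'force': array([-0.66772557, -0.9020318 ,  0.81530971]), 'torque': array([ 0.05540348, -0.00932304,  0.00436389]), 'gripper_force': 0.0, 'width': 85.58089547049845}
scene [ 927.57342344   59.61872879 1108.76348024] [-2.81452498 -0.00332578  1.57128387] 422.1082991176146
stand 0.89 [305. 241. 128.  33.] [[615.0, -47.0, 1.0], [647.0, 144.0, 10.0], [677.0, 289.0, 15.0]]
cover 0.84 [328. 187. 133.  94.] [[525.0, 35.0, 145.0], [590.0, 157.0, 258.0], [653.0, 276.0, 328.0]]
bottle 0.92 [418. 223.  36.  41.] [[592.0, 366.0, 16.0], [627.0, 387.0, 114.0], [649.0, 422.0, 172.0]]

[... 209 characters left out ...]
71 [411. 187.  15.  45.] [[426.0, 397.0, 0.0], [487.0, 415.0, 7.0], [551.0, 434.0, 12.0]]
side [ 808.00385229 -174.3114353  1040.60646351] [-2.8073331   0.00379025  0.7632101 ] 393.2039845326204
stand 0.69 [284. 221. 153.  85.] [[400.0, -47.0, 5.0], [623.0, -3.0, 10.0], [673.0, 282.0, 14.0]]
cover 0.89 [292. 168. 136. 145.] [[516.0, -25.0, 142.0], [598.0, 205.0, 238.0], [654.0, 278.0, 329.0]]
bottle 0.59 [370. 136.  27.  45.] [[583.0, 366.0, 15.0], [619.0, 384.0, 110.0], [647.0, 416.0, 171.0]]
jar 0.84 [188. 233.  26.  25.] [[423.0, -155.0, 10.0], [456.0, -131.0, 83.0], [471.0, -107.0, 88.0]]
jar 0.68 [291. 168. 137. 147.] [[516.0, -25.0, 144.0], [598.0, 206.0, 239.0], [653.0, 279.0, 329.0]]
```

Run:
```python
from h import *
a=cv2.imread("pics/scene0.png")[90:330,100:500];b=cv2.imread("pics/side0.png")[60:340,100:480]
b=cv2.resize(b,(400,295)); a=cv2.resize(a,(400,240))
cv2.imwrite("pics/both.png",cv2.resize(np.vstack([a,b]),(None),fx=1.1,fy=1.1))
for n in("scene","side"):
    X=np.load(n+"_cover.npy"); c=np.median(X,0)
    k=np.ones(len(X),bool)
    for _ in range(8):
        c=X[k].mean(0); nrm=np.linalg.svd(X[k]-c,full_matrices=False)[2][2]; k=abs((X-c)@nrm)<5
    if nrm[2]<0:nrm=-nrm
    print(n,"cover",k.mean(),c.round(1),nrm.round(3),"angle",np.arccos(nrm[2]).round(3),"az",np.arctan2(nrm[1],nrm[0]).round(3))
    P=X[k]; hull=cv2.minAreaRect(P[:,:2].astype(np.float32)); print(cv2.boxPoints(hull).round())
    S=np.load(n+"_stand.npy"); S=S[abs(S[:,2]-10)<5]; r=cv2.minAreaRect(S[:,:2].astype(np.float32)); print("stand",r,cv2.boxPoints(r).round())
    W=np.load(n+".npy")
```

```text
scene cover 0.9018686599038975 [596.1 156.  243.5] [ 0.883 -0.126  0.452] angle 1.102 az -0.142
[[527.  22.]
 [629.   7.]
 [668. 273.]
 [566. 288.]]
stand ((642.2532348632812, 120.22003173828125), (348.85040283203125, 47.111785888671875), 84.42503356933594) [[602. -51.]
 [649. -56.]
 [683. 292.]
 [636. 296.]]
side cover 0.9000670690811536 [599.6 153.9 233. ] [ 0.884 -0.126  0.451] angle 1.103 az -0.141
[[520. -19.]
 [621. -33.]
 [666. 273.]
 [565. 288.]]
stand ((533.7713012695312, 135.60226440429688), (349.1354064941406, 247.903076171875), 81.82085418701172) [[386. -20.]
 [632. -55.]
 [681. 291.]
 [436. 326.]]
```

View pics/both.png

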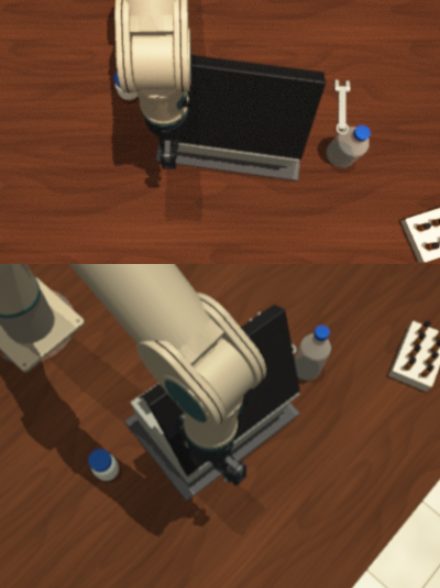

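The pictures show the cover open and leaning back over the chest, with its outer face on +x. The gripper hangs in front of that face near y=0. The bottle and wrench are well to +y and the jar to -y. In the fits, the cover angle is 1.10 rad, the yaw is -0.142, and the hinge is near (633, 121, ~129).

I'll raise the tool, close the fingers, align the yaw and move in front of the face near the free edge.

jog_arm(
  plan=[
    {"tz": -0.13,"claw": 1},
    {"tz": -0.26,"wz": 0.045,"claw": 1},
    {"tz": -0.26,"wz": 0.09,"claw": 1},
    {"tz": -0.26,"wz": 0.09,"claw": 1},
    {"tx": 0.1,"ty": 0.0,"tz": -0.26,"wz": 0.09,"claw": 1},
    {"tx": 0.2,"ty": 0.0,"tz": -0.26,"wz": 0.09,"claw": 1},
    {"tx": 0.3,"ty": -0.05,"tz": -0.26,"wz": 0.09,"claw": 1},
    {"tx": 0.4,"ty": -0.1,"tz": -0.26,"wz": 0.09,"claw": 1},
    {"tx": 0.43,"ty": -0.15,"tz": -0.26,"wz": 0.09,"claw": 1},
    {"tx": 0.43,"ty": -0.15,"tz": -0.26,"wz": 0.09,"claw": 1},
    {"tx": 0.43,"ty": -0.15,"tz": -0.26,"wz": 0.09,"claw": 1},
  ],
)

```text
invalid input at $.plan[0]: expected keys tx, ty, tz, wx, wy, wz, claw
```

jog_arm(
  plan=[
    {"tx": 0,"ty": 0,"tz": -0.13,"wx": 0,"wy": 0,"wz": 0,"claw": 1},
    {"tx": 0,"ty": 0,"tz": -0.26,"wx": 0,"wy": 0,"wz": 0.045,"claw": 1},
    {"tx": 0,"ty": 0,"tz": -0.26,"wx": 0,"wy": 0,"wz": 0.09,"claw": 1},
    {"tx": 0,"ty": 0,"tz": -0.26,"wx": 0,"wy": 0,"wz": 0.09,"claw": 1},
    {"tx": 0.1,"ty": 0,"tz": -0.26,"wx": 0,"wy": 0,"wz": 0.09,"claw": 1},
    {"tx": 0.2,"ty": 0,"tz": -0.26,"wx": 0,"wy": 0,"wz": 0.09,"claw": 1},
    {"tx": 0.3,"ty": -0.05,"tz": -0.26,"wx": 0,"wy": 0,"wz": 0.09,"claw": 1},
    {"tx": 0.4,"ty": -0.1,"tz": -0.26,"wx": 0,"wy": 0,"wz": 0.09,"claw": 1},
    {"tx": 0.43,"ty": -0.15,"tz": -0.26,"wx": 0,"wy": 0,"wz": 0.09,"claw": 1},
    {"tx": 0.43,"ty": -0.15,"tz": -0.26,"wx": 0,"wy": 0,"wz": 0.09,"claw": 1},
    {"tx": 0.43,"ty": -0.15,"tz": -0.26,"wx": 0,"wy": 0,"wz": 0.09,"claw": 1},
  ],
)

```text
clock: 1.7
eef_pos: [604.9, 128.4, 308.7]
tool_rot: [-3.141, 0.001, 1.43]
force: [-0.2, -1.4, 0.5]
width: 0.0
gripper_force: 0.0
```

Run:
```python
from h import *
ims=[]
ex=np.array([np.cos(.142),-np.sin(.142),0]);ey=np.array([np.sin(.142),np.cos(.142),0]);h0=np.array([632.8,121.5,0])
for n in("scene","side"):
    p=ctrl.get_image(n);W=cloud(p)
    q=ctrl.trace(p,"cover")[0];X=W[q["pixels"]&(p["depth"]>0)]
    k=np.ones(len(X),bool)
    for _ in range(8):
        c=X[k].mean(0); nrm=np.linalg.svd(X[k]-c,full_matrices=False)[2][2]; k=abs((X-c)@nrm)<4
    nrm*=np.sign(nrm[2]); P=X[k]-h0
    hz=c[2]+(-14-nrm[:2]@(h0-c)[:2])/nrm[2]
    print(n,q["score"],nrm.round(3),np.arccos(nrm[2]).round(3),"hz",hz.round(1),"ex",np.percentile(P@ex,[1,99]).round(1),"ey",np.percentile(P@ey,[1,99]).round(1),"z",np.percentile(P[:,2],[1,99]).round(1))
    if n=="side":
        Q=W-h0;  # rim of chest side wall visible
        a=Q@ex;b=Q@ey;m=(p["depth"]>0)&(a>-198)&(a<-120)&(abs(b)<152)&(Q[...,2]>105)&(Q[...,2]<145)
        print("rim z",m.sum(),np.percentile(Q[...,2][m],[5,25,50,75,95]).round(1) if m.sum() else 0)
    ims.append(p["img"][90:330,100:480])
cv2.imwrite("pics/both2.png",np.vstack(ims)[:,:,::-1])
```

```text
Traceback (most recent call last):
IndexError: list index out of range
```

Run:
```python
from h import *
ims=[]
ex=np.array([np.cos(.142),-np.sin(.142),0]);ey=np.array([np.sin(.142),np.cos(.142),0]);h0=np.array([632.8,121.5,0])
c0=np.array([598,155,238.]);n0=np.array([.884,-.126,.452])
for n in("scene","side"):
    p=ctrl.get_image(n);W=cloud(p);Q=W-h0;a=Q@ex;b=Q@ey;z=Q[...,2];ok=p["depth"]>0
    X=W[ok&(abs((W-c0)@n0)<12)&(abs(b)<150)&(z>150)&(z<315)]
    k=np.ones(len(X),bool)
    for _ in range(8):
        c=X[k].mean(0); nrm=np.linalg.svd(X[k]-c,full_matrices=False)[2][2]; k=abs((X-c)@nrm)<4
    nrm*=np.sign(nrm[2])
    hz=c[2]+(-14-nrm[:2]@(h0-c)[:2])/nrm[2]
    print(n,k.sum(),nrm.round(3),np.arccos(nrm[2]).round(3),"hz",hz.round(1))
    m=ok&(abs((W-c)@nrm)<4)&(z>120)&(z<345)
    m=cv2.morphologyEx(m.astype(np.uint8),cv2.MORPH_OPEN,np.ones((3,3)))>0
    for f in(a,b,z): print(np.percentile(f[m],[.5,2,98,99.5]).round(1))
    m=ok&(a>-198)&(a<-60)&(abs(b)<152)&(z>105)&(z<145)
    print("rim z",m.sum(),np.percentile(z[m],[5,25,50,75,95]).round(1) if m.sum() else 0)
    ims.append(p["img"][90:330,100:480])
cv2.imwrite("pics/both2.png",np.vstack(ims)[:,:,::-1])
```

```text
scene 7602 [ 0.883 -0.126  0.451] 1.103 hz 131.1
[-86.7 -84.2  12.2  13.9]
[-152.3 -147.9  148.7  152.9]
[133.8 137.9 327.6 329.6]
rim z 0 0
side 5967 [ 0.884 -0.125  0.449] 1.105 hz 127.7
[-88.1 -85.5  10.7  12.4]
[-153.6 -150.4  148.5  152.8]
[134.1 137.6 327.8 329.4]
rim z 339 [108.7 126.9 130.2 132.1 134.7]
```

View pics/both2.png

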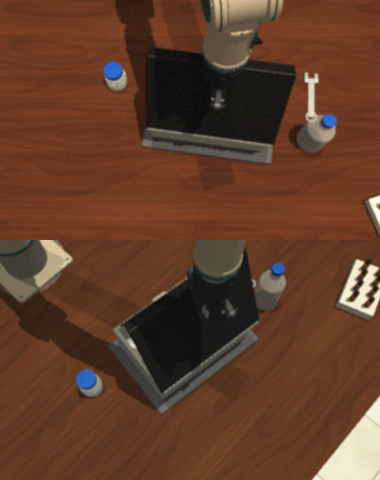

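The gripper now hangs clear in front of the middle of the cover, at scene pixel ~(318,190), with the jar, wrench and bottle off to the sides. The face fits and the top edge give a hinge height of about 130 mm. I'll make contact and work out the arc.

jog_arm(
  plan=[
    {"tx": 0,"ty": -0.02,"tz": -0.01,"wx": 0,"wy": 0,"wz": 0,"claw": 1},
    {"tx": 0,"ty": -0.04,"tz": -0.02,"wx": 0,"wy": 0,"wz": 0,"claw": 1},
    {"tx": 0,"ty": -0.06,"tz": -0.02,"wx": 0,"wy": 0,"wz": 0,"claw": 1},
    {"tx": 0,"ty": -0.075,"tz": -0.02,"wx": 0,"wy": 0,"wz": 0,"claw": 1},
    {"tx": 0,"ty": -0.09,"tz": -0.02,"wx": 0,"wy": 0,"wz": 0,"claw": 1},
    {"tx": 0,"ty": -0.1,"tz": -0.02,"wx": 0,"wy": 0,"wz": 0,"claw": 1},
  ],
)

```text
clock: 2.5
eef_pos: [574.7, 133.4, 315.3]
tool_rot: [-3.141, -0.0, 1.43]
force: [-0.2, -0.6, 0.6]
width: 0.1
gripper_force: 0.0
```

Run:
```python
import numpy as np
f=lambda t:np.array([-200*np.cos(t)+14*np.sin(t)+14.5,200*np.sin(t)+14*np.cos(t)])
def tab(t0,t1,n):
    for t in np.linspace(t0,t1,n+1)[1:]:
        d=(f(t)-f(t0))/300; print("%.2f ty %.3f tz %.3f"%(t,d[0],-d[1]))
    print()
tab(1.10,.74,12);tab(.74,.38,12);tab(.38,.14,12);tab(.14,.04,12)
print(f(1.1),f(.74),f(.38),f(.14),f(.04))
```

```text
1.07 ty -0.018 tz 0.008
1.04 ty -0.036 tz 0.017
1.01 ty -0.054 tz 0.026
0.98 ty -0.072 tz 0.036
0.95 ty -0.089 tz 0.046
0.92 ty -0.106 tz 0.057
0.89 ty -0.123 tz 0.068
0.86 ty -0.139 tz 0.080
0.83 ty -0.155 tz 0.092
0.80 ty -0.170 tz 0.105
0.77 ty -0.185 tz 0.118
0.74 ty -0.200 tz 0.131

0.71 ty -0.014 tz 0.014
0.68 ty -0.028 tz 0.029
0.65 ty -0.042 tz 0.043
0.62 ty -0.055 tz 0.059
0.59 ty -0.067 tz 0.074
0.56 ty -0.079 tz 0.090
0.53 ty -0.091 tz 0.107
0.50 ty -0.102 tz 0.123
0.47 ty -0.112 tz 0.140
0.44 ty -0.122 tz 0.158
0.41 ty -0.132 tz 0.175
0.38 ty -0.141 tz 0.193

0.36 ty -0.006 tz 0.012
0.34 ty -0.011 tz 0.024
0.32 ty -0.016 tz 0.037
0.30 ty -0.021 tz 0.049
0.28 ty -0.026 tz 0.062
0.26 ty -0.030 tz 0.074
0.24 ty -0.035 tz 0.087
0.22 ty -0.039 tz 0.100
0.20 ty -0.042 tz 0.112
0.18 ty -0.046 tz 0.125
0.16 ty -0.049 tz 0.138
0.14 ty -0.052 tz 0.151

0.13 ty -0.001 tz 0.005
0.12 ty -0.002 tz 0.011
0.12 ty -0.003 tz 0.016
0.11 ty -0.004 tz 0.022
0.10 ty -0.005 tz 0.027
0.09 ty -0.006 tz 0.033
0.08 ty -0.007 tz 0.038
0.07 ty -0.008 tz 0.044
0.07 ty -0.009 tz 0.049
0.06 ty -0.009 tz 0.055
0.05 ty -0.010 tz 0.060
0.04 ty -0.011 tz 0.066

[-63.74232124 184.59181771] [-123.75368098  145.19614215] [-166.04004054   87.18539878] [-181.58959564   41.77164688] [-184.78017065   21.98666833]
```

jog_arm(
  plan=[
    {"tx": 0,"ty": -0.015,"tz": 0,"wx": 0,"wy": 0,"wz": 0,"claw": 1},
    {"tx": 0,"ty": -0.033,"tz": 0.008,"wx": 0,"wy": 0,"wz": 0,"claw": 1},
    {"tx": 0,"ty": -0.051,"tz": 0.017,"wx": 0,"wy": 0,"wz": 0,"claw": 1},
    {"tx": 0,"ty": -0.069,"tz": 0.026,"wx": 0,"wy": 0,"wz": 0,"claw": 1},
    {"tx": 0,"ty": -0.087,"tz": 0.036,"wx": 0,"wy": 0,"wz": 0,"claw": 1},
    {"tx": 0,"ty": -0.104,"tz": 0.046,"wx": 0,"wy": 0,"wz": 0,"claw": 1},
  ],
)

```text
clock: 3.1
eef_pos: [545.9, 137.6, 302.9]
tool_rot: [3.137, -0.001, 1.429]
force: [2.7, -1.6, 5.8]
width: 0.2
gripper_force: 2.5
```

jog_arm(
  plan=[
    {"tx": 0,"ty": -0.017,"tz": 0.011,"wx": 0,"wy": 0,"wz": 0,"claw": 1},
    {"tx": 0,"ty": -0.034,"tz": 0.022,"wx": 0,"wy": 0,"wz": 0,"claw": 1},
    {"tx": 0,"ty": -0.05,"tz": 0.034,"wx": 0,"wy": 0,"wz": 0,"claw": 1},
    {"tx": 0,"ty": -0.066,"tz": 0.046,"wx": 0,"wy": 0,"wz": 0,"claw": 1},
    {"tx": 0,"ty": -0.081,"tz": 0.059,"wx": 0,"wy": 0,"wz": 0,"claw": 1},
    {"tx": 0,"ty": -0.096,"tz": 0.072,"wx": 0,"wy": 0,"wz": 0,"claw": 1},
    {"tx": 0,"ty": -0.111,"tz": 0.085,"wx": 0,"wy": 0,"wz": 0,"claw": 1},
    {"tx": 0,"ty": -0.125,"tz": 0.099,"wx": 0,"wy": 0,"wz": 0,"claw": 1},
    {"tx": 0,"ty": -0.139,"tz": 0.114,"wx": 0,"wy": 0,"wz": 0,"claw": 1},
    {"tx": 0,"ty": -0.153,"tz": 0.128,"wx": 0,"wy": 0,"wz": 0,"claw": 1},
  ],
)

```text
clock: 4.1
eef_pos: [499.4, 144.4, 263.8]
tool_rot: [3.139, -0.001, 1.429]
force: [1.0, 0.7, 5.2]
width: -0.0
gripper_force: 2.1
```

jog_arm(
  plan=[
    {"tx": 0,"ty": -0.013,"tz": 0.016,"wx": 0,"wy": 0,"wz": 0,"claw": 1},
    {"tx": 0,"ty": -0.025,"tz": 0.031,"wx": 0,"wy": 0,"wz": 0,"claw": 1},
    {"tx": 0,"ty": -0.037,"tz": 0.047,"wx": 0,"wy": 0,"wz": 0,"claw": 1},
    {"tx": 0,"ty": -0.049,"tz": 0.064,"wx": 0,"wy": 0,"wz": 0,"claw": 1},
    {"tx": 0,"ty": -0.06,"tz": 0.08,"wx": 0,"wy": 0,"wz": 0,"claw": 1},
    {"tx": 0,"ty": -0.07,"tz": 0.097,"wx": 0,"wy": 0,"wz": 0,"claw": 1},
    {"tx": 0,"ty": -0.08,"tz": 0.115,"wx": 0,"wy": 0,"wz": 0,"claw": 1},
    {"tx": 0,"ty": -0.09,"tz": 0.132,"wx": 0,"wy": 0,"wz": 0,"claw": 1},
    {"tx": 0,"ty": -0.099,"tz": 0.15,"wx": 0,"wy": 0,"wz": 0,"claw": 1},
    {"tx": 0,"ty": -0.105,"tz": 0.162,"wx": 0,"wy": 0,"wz": 0,"claw": 1},
    {"tx": 0,"ty": -0.11,"tz": 0.174,"wx": 0,"wy": 0,"wz": 0,"claw": 1},
    {"tx": 0,"ty": -0.115,"tz": 0.187,"wx": 0,"wy": 0,"wz": 0,"claw": 1},
  ],
)

```text
clock: 5.3
eef_pos: [464.6, 148.9, 206.6]
tool_rot: [-3.141, 0.0, 1.429]
force: [-1.3, 0.4, 2.7]
width: -0.6
gripper_force: 1.5
```

jog_arm(
  plan=[
    {"tx": 0,"ty": -0.005,"tz": 0.012,"wx": 0,"wy": 0,"wz": 0,"claw": 1},
    {"tx": 0,"ty": -0.01,"tz": 0.025,"wx": 0,"wy": 0,"wz": 0,"claw": 1},
    {"tx": 0,"ty": -0.014,"tz": 0.037,"wx": 0,"wy": 0,"wz": 0,"claw": 1},
    {"tx": 0,"ty": -0.019,"tz": 0.05,"wx": 0,"wy": 0,"wz": 0,"claw": 1},
    {"tx": 0,"ty": -0.023,"tz": 0.063,"wx": 0,"wy": 0,"wz": 0,"claw": 1},
    {"tx": 0,"ty": -0.026,"tz": 0.075,"wx": 0,"wy": 0,"wz": 0,"claw": 1},
    {"tx": 0,"ty": -0.03,"tz": 0.088,"wx": 0,"wy": 0,"wz": 0,"claw": 1},
    {"tx": 0,"ty": -0.033,"tz": 0.101,"wx": 0,"wy": 0,"wz": 0,"claw": 1},
    {"tx": 0,"ty": -0.036,"tz": 0.114,"wx": 0,"wy": 0,"wz": 0,"claw": 1},
  ],
)

```text
clock: 6.2
eef_pos: [453.8, 150.4, 172.4]
tool_rot: [-3.141, 0.0, 1.429]
force: [-1.5, 1.1, 2.3]
width: 0.2
gripper_force: 1.3
```

jog_arm(
  plan=[
    {"tx": 0,"ty": -0.004,"tz": 0.005,"wx": 0,"wy": 0,"wz": 0,"claw": 1},
    {"tx": 0,"ty": -0.008,"tz": 0.011,"wx": 0,"wy": 0,"wz": 0,"claw": 1},
    {"tx": 0,"ty": -0.012,"tz": 0.016,"wx": 0,"wy": 0,"wz": 0,"claw": 1},
    {"tx": 0,"ty": -0.016,"tz": 0.022,"wx": 0,"wy": 0,"wz": 0,"claw": 1},
    {"tx": 0,"ty": -0.02,"tz": 0.027,"wx": 0,"wy": 0,"wz": 0,"claw": 1},
    {"tx": 0,"ty": -0.024,"tz": 0.033,"wx": 0,"wy": 0,"wz": 0,"claw": 1},
    {"tx": 0,"ty": -0.028,"tz": 0.038,"wx": 0,"wy": 0,"wz": 0,"claw": 1},
    {"tx": 0,"ty": -0.031,"tz": 0.044,"wx": 0,"wy": 0,"wz": 0,"claw": 1},
    {"tx": 0,"ty": -0.034,"tz": 0.049,"wx": 0,"wy": 0,"wz": 0,"claw": 1},
    {"tx": 0,"ty": -0.036,"tz": 0.055,"wx": 0,"wy": 0,"wz": 0,"claw": 1},
  ],
)

```text
clock: 7.2
eef_pos: [443.3, 152.1, 156.2]
tool_rot: [-3.142, -0.0, 1.429]
force: [1.5, -0.2, 0.3]
width: 0.4
gripper_force: 0.8
```

jog_arm(
  plan=[
    {"tx": 0,"ty": 0,"tz": 0.003,"wx": 0,"wy": 0,"wz": 0,"claw": 1},
    {"tx": 0,"ty": 0,"tz": 0.006,"wx": 0,"wy": 0,"wz": 0,"claw": 1},
    {"tx": 0,"ty": 0,"tz": 0.009,"wx": 0,"wy": 0,"wz": 0,"claw": 1},
    {"tx": 0,"ty": 0,"tz": 0.012,"wx": 0,"wy": 0,"wz": 0,"claw": 1},
    {"tx": 0,"ty": 0,"tz": 0.015,"wx": 0,"wy": 0,"wz": 0,"claw": 1},
  ],
)

```text
clock: 7.7
eef_pos: [442.8, 152.1, 151.6]
tool_rot: [-3.14, 0.0, 1.43]
force: [-0.2, 0.3, 1.7]
width: 0.0
gripper_force: 0.8
```

jog_arm(
  plan=[
    {"tx": 0,"ty": 0,"tz": 0.002,"wx": 0,"wy": 0,"wz": 0,"claw": 1},
    {"tx": 0,"ty": 0,"tz": 0.004,"wx": 0,"wy": 0,"wz": 0,"claw": 1},
    {"tx": 0,"ty": 0,"tz": 0.006,"wx": 0,"wy": 0,"wz": 0,"claw": 1},
    {"tx": 0,"ty": 0,"tz": 0.008,"wx": 0,"wy": 0,"wz": 0,"claw": 1},
  ],
)

```text
clock: 8.1
eef_pos: [442.8, 152.1, 150.2]
tool_rot: [-3.141, 0.0, 1.429]
force: [-4.1, 0.2, 14.3]
width: -0.2
gripper_force: 7.5
```

jog_arm(
  plan=[
    {"tx": 0,"ty": 0,"tz": 0.001,"wx": 0,"wy": 0,"wz": 0,"claw": 1},
    {"tx": 0,"ty": 0,"tz": 0.002,"wx": 0,"wy": 0,"wz": 0,"claw": 1},
  ],
)

```text
clock: 8.3
eef_pos: [442.8, 152.0, 149.9]
tool_rot: [-3.141, -0.0, 1.429]
force: [-4.5, -0.7, 17.5]
width: 0.1
gripper_force: 8.3
```

jog_arm(
  plan=[
    {"tx": 0,"ty": 0,"tz": 0.001,"wx": 0,"wy": 0,"wz": 0,"claw": 1},
    {"tx": 0,"ty": 0,"tz": 0.002,"wx": 0,"wy": 0,"wz": 0,"claw": 1},
    {"tx": 0,"ty": 0,"tz": 0.003,"wx": 0,"wy": 0,"wz": 0,"claw": 1},
  ],
)

```text
clock: 8.6
eef_pos: [442.7, 152.1, 149.1]
tool_rot: [-3.141, -0.0, 1.43]
force: [-5.2, -0.3, 18.7]
width: 0.3
gripper_force: 9.5
```

jog_arm(
  plan=[
    {"tx": 0,"ty": 0,"tz": 0.001,"wx": 0,"wy": 0,"wz": 0,"claw": 1},
    {"tx": 0,"ty": 0,"tz": 0.002,"wx": 0,"wy": 0,"wz": 0,"claw": 1},
    {"tx": 0,"ty": 0,"tz": 0.003,"wx": 0,"wy": 0,"wz": 0,"claw": 1},
  ],
)

```text
clock: 8.9
eef_pos: [442.5, 152.1, 147.3]
tool_rot: [-3.14, 0.0, 1.43]
force: [-2.5, 0.9, 4.2]
width: -0.1
gripper_force: 2.2
```

The force dropped and the edge sank, so the catch is snapping. I'll press on gently to confirm the hard stop.

jog_arm(
  plan=[
    {"tx": 0,"ty": 0,"tz": 0.001,"wx": 0,"wy": 0,"wz": 0,"claw": 1},
    {"tx": 0,"ty": 0,"tz": 0.002,"wx": 0,"wy": 0,"wz": 0,"claw": 1},
    {"tx": 0,"ty": 0,"tz": 0.003,"wx": 0,"wy": 0,"wz": 0,"claw": 1},
  ],
)

```text
clock: 9.2
eef_pos: [443.6, 151.9, 146.0]
tool_rot: [3.141, 0.0, 1.429]
force: [-0.3, 0.8, 0.9]
width: 0.1
gripper_force: 0.6
```

jog_arm(
  plan=[
    {"tx": 0,"ty": 0,"tz": 0.001,"wx": 0,"wy": 0,"wz": 0,"claw": 1},
    {"tx": 0,"ty": 0,"tz": 0.002,"wx": 0,"wy": 0,"wz": 0,"claw": 1},
    {"tx": 0,"ty": 0,"tz": 0.003,"wx": 0,"wy": 0,"wz": 0,"claw": 1},
    {"tx": 0,"ty": 0,"tz": 0.004,"wx": 0,"wy": 0,"wz": 0,"claw": 1},
  ],
)

```text
clock: 9.6
eef_pos: [443.7, 151.9, 144.9]
tool_rot: [3.141, 0.0, 1.429]
force: [0.2, -1.0, 1.0]
width: 0.0
gripper_force: 0.3
```

jog_arm(
  plan=[
    {"tx": 0,"ty": 0,"tz": 0.001,"wx": 0,"wy": 0,"wz": 0,"claw": 1},
    {"tx": 0,"ty": 0,"tz": 0.002,"wx": 0,"wy": 0,"wz": 0,"claw": 1},
    {"tx": 0,"ty": 0,"tz": 0.003,"wx": 0,"wy": 0,"wz": 0,"claw": 1},
  ],
)

```text
clock: 9.9
eef_pos: [443.7, 151.9, 144.5]
tool_rot: [3.141, -0.0, 1.429]
force: [-1.2, -0.9, 10.0]
width: 0.2
gripper_force: 4.8
```

jog_arm(
  plan=[
    {"tx": 0,"ty": 0,"tz": 0.001,"wx": 0,"wy": 0,"wz": 0,"claw": 1},
    {"tx": 0,"ty": 0,"tz": 0.001,"wx": 0,"wy": 0,"wz": 0,"claw": 1},
  ],
)

```text
clock: 10.1
eef_pos: [443.8, 151.9, 144.5]
tool_rot: [3.141, -0.0, 1.429]
force: [-1.0, -1.2, 9.2]
width: 0.1
gripper_force: 4.8
```

jog_arm(
  plan=[
    {"tx": 0,"ty": 0,"tz": 0.001,"wx": 0,"wy": 0,"wz": 0,"claw": 1},
    {"tx": 0,"ty": 0,"tz": 0.002,"wx": 0,"wy": 0,"wz": 0,"claw": 1},
  ],
)

```text
clock: 10.3
eef_pos: [443.8, 151.9, 144.5]
tool_rot: [3.141, -0.0, 1.429]
force: [-2.5, -2.1, 18.5]
width: -0.0
gripper_force: 9.5
```

It's on the hard stop: z stayed at 144.5 while the force rose to 18.5 N. Now I'll lift off.

jog_arm(
  plan=[
    {"tx": 0,"ty": 0,"tz": -0.01,"wx": 0,"wy": 0,"wz": 0,"claw": 1},
    {"tx": 0,"ty": 0,"tz": -0.03,"wx": 0,"wy": 0,"wz": 0,"claw": 1},
    {"tx": 0,"ty": 0,"tz": -0.08,"wx": 0,"wy": 0,"wz": 0,"claw": 1},
    {"tx": 0,"ty": 0,"tz": -0.15,"wx": 0,"wy": 0,"wz": 0,"claw": 1},
    {"tx": 0,"ty": 0,"tz": -0.25,"wx": 0,"wy": 0,"wz": 0,"claw": 1},
    {"tx": 0,"ty": 0,"tz": -0.35,"wx": 0,"wy": 0,"wz": 0,"claw": 1},
    {"tx": 0,"ty": 0,"tz": -0.35,"wx": 0,"wy": 0,"wz": 0,"claw": 1},
    {"tx": 0,"ty": 0,"tz": -0.35,"wx": 0,"wy": 0,"wz": 0,"claw": 1},
  ],
)

```text
clock: 11.1
eef_pos: [443.6, 152.2, 248.6]
tool_rot: [3.14, -0.001, 1.43]
force: [0.3, -0.3, -1.3]
width: -0.0
gripper_force: 0.0
```

Run:
```python
from h import *
ims=[]
ex=np.array([np.cos(.142),-np.sin(.142),0]);ey=np.array([np.sin(.142),np.cos(.142),0]);h0=np.array([632.8,121.5,0])
print(ctrl.read_state()["force"])
for n in("scene","side"):
    p=ctrl.get_image(n);W=cloud(p);Q=W-h0;a=Q@ex;b=Q@ey;z=Q[...,2]
    m=(p["depth"]>0)&(a>-205)&(a<-10)&(abs(b)<145)&(abs(z-145)<20)
    c=np.linalg.lstsq(np.c_[a[m],b[m],np.ones(m.sum())],z[m],rcond=None)[0]; print(n,m.sum(),c.round(4),"z front",c[2]-210*c[0])
    for t in("bottle","jar","wrench"):
        for q in ctrl.trace(p,t)[:1]:
            print(t,round(q["score"],2),np.percentile(W[q["pixels"]&(p["depth"]>0)],[2,50,98],axis=0).round().tolist())
    ims.append(p["img"][90:330,100:480])
cv2.imwrite("pics/end.png",np.vstack(ims)[:,:,::-1])
```

```text
[ 0.2600653  -0.30102775 -1.31995229]
scene 8549 [ 8.000000e-04 -1.000000e-04  1.447259e+02] z front 144.5628661692511
bottle 0.66 [[591.0, 366.0, 7.0], [627.0, 388.0, 113.0], [649.0, 425.0, 172.0]]
jar 0.87 [[425.0, -153.0, 3.0], [459.0, -126.0, 75.0], [473.0, -103.0, 88.0]]
wrench 0.63 [[422.0, 396.0, -3.0], [482.0, 415.0, 6.0], [553.0, 438.0, 12.0]]
side 8217 [-3.000000e-04 -8.000000e-04  1.446458e+02] z front 144.69974759087708
bottle 0.74 [[584.0, 366.0, 8.0], [620.0, 383.0, 108.0], [647.0, 416.0, 171.0]]
jar 0.62 [[422.0, -155.0, 9.0], [455.0, -131.0, 83.0], [471.0, -107.0, 88.0]]
wrench 0.56 [[419.0, 398.0, -0.0], [484.0, 416.0, 7.0], [559.0, 437.0, 11.0]]
```

View pics/end.png

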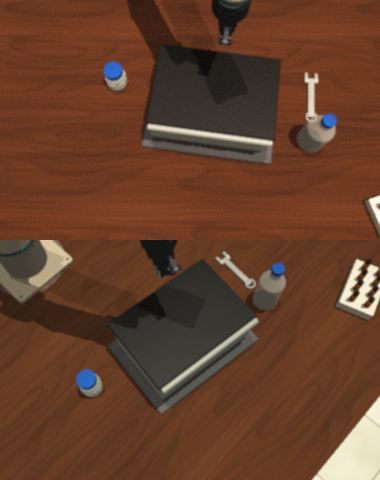

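The picture shows the cover flat and shut (crop px ~(215,100) and ~(185,325)) and level to within 0.001 rad. The gripper is clear above it, and the bottle, jar and wrench haven't moved.

```bash
python3 -c "
from cell import ctrl
print(ctrl.finish_job())"
```

```text
the job is handed in; nothing more can be done
None
```

The cover is shut on its catch and stays shut with the gripper clear. It was pushed down at about 0.3 rad/s or slower, the highest force read was about 19 N, and the bottle, jar and wrench are where they were; the job is handed in at about 11 s.

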